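# Clamp the detergent tin on the shelf above the washer

### The arm

A 6-joint arm with a two-finger parallel gripper is mounted at the origin on the work surface. World frame = base frame: x ahead of the robot, y to its left, z up, the work surface at z = 0. Lengths are in mm, angles in degrees, forces in N, time in s.
With the tool pointing down it reaches from about 300 to 850 mm from the base axis. Payload 4.2 kg.
Tool frame: the origin (TCP) lies on the mounting face of the last link; the fingertips stand 191 mm ahead of it and the grasp point (between the pads) lies 172 mm ahead of it; z points along the fingers, y is the direction in which the jaws open and shut (so a half turn about z gives the same grasp; the last joint's range is limited). The gripper opens to 91 mm and grips with 3 to 60 N. Pads are 32 mm wide; open, the fingers measure 118 mm over their backs; the gripper's body (76 mm by 178 mm) begins 60 mm behind the grasp point.
Start: joints at [70.417, 18.312, 89.639, -0, 72.044, -1.146], TCP at [181.855, 545.483, 404.776] pointing down, gripper open.
Joint ranges: [-177.97, 177.97], [-48.28, 115.42], [12.27, 149.76], [-77.06, 257.06], [2.81, 150.46], [-146.56, 146.56]. Speed limits (degrees/s): [147.25, 147.25, 180, 180, 180, 180].

### API

Orientations are given as [roll, pitch, yaw] about the fixed x, y, z axes, in that order (R = Rz(yaw) Ry(pitch) Rx(roll)).
In Python, from workcell import env gives the robot as it stands.
- The arm moves only by the shell command python3 -m handwheel 'ROWS' [FORCE]. ROWS is JSON, a list of rows, each an object with "gripper": the opening in per cent of the stroke, from 0 (shut) to 100 (fully open); "travel": the shift along the tool's x, y, z in m, a list of three; "twist": the turn about the tool's z in rad. In form: [{"gripper": gripper, "travel": [x, y, z], "twist": twist}, ...]. A call has 1 to 5 rows; each row shifts and turns the commanded pose from where the row before left it, along the tool's axes as they then stand; what a row does not reach is not made up. A row lasts 1/12 s, in which the tool goes at most 41.7 mm and 7.16 degrees, less where a joint would pass 70% of its speed; a pose out of reach is approached as far as the arm can. A call with a gripper value outside its range is refused whole. The fingers move at their own pace and stop on an object; FORCE is the grip in N (left out, the last holds). Time passes only in rows, so rows that do not move let the fingers close. It gives the time, the measured TCP pose, the force and the opening at its end, in the units of the state.
- env.state(): the state, without advancing time (a new reading comes with each control period).
- env.grab_frame(name): name is "side" or "top"; returns a dict with "frame" (480x640x3 uint8, red, green, blue), "intrinsics" (3x3 intrinsics, pixels), "extrinsics" (4x4, takes a point from camera to world coordinates). Camera axes: x right, y down, z forward; pixel columns grow to the right and rows downward; lengths in mm; the calibration is good to about 2 mm. A picture is of the moment at which its call begins. There is no depth.
- env.job_done(): hands the job in, once; it reports no verdict.
Trained networks look in the newest picture that a camera, given by its name, has taken for a name from the list of things; names that differ only in an ending like _2 or _b are one class to them, and where a whole thing is asked for, a point or a joint stands for the part that bears it (a point fixed in the world has none). Each returns a list of dicts, best first, with "confidence" (0 to 1); they miss things now and then, are a little off and sometimes report something else, mostly with a low value. They report only what shows in the picture. A call takes as long as a camera call. They do not tell look-alikes from the thing itself.
- env.trace(camera, thing): "pixels" (480x640 bool, what is visible of it) and "uv" ([column, row] in pixels, amid what is visible of it).
- env.pinpoint(camera, thing): "uv" ([column, row] in pixels: a listed point, or the origin of a listed thing).
The state is a dict: "time_s": time; "qpos": joint angles; "qvel": joint speeds; "effort": joint torques, N m; "ee_pos": TCP position; "ee_rot": TCP orientation; "force": force on the tool from outside, world axes, zero at the start; "torque": the same for the moment, N m; "gripper_width": finger opening in mm.
Only numpy, scipy, OpenCV 4.12 (cv2) and the standard library are available. Lean on these libraries where they do the work, as an engineer would, in place of code of your own. Each camera call takes 0.05 s, during which the arm holds its last target. There are 200 camera calls.

### The job

Stand the aluminium tin in the cradle of the cam clamp on the glass shelf, between the rubber pad and the two steel posts, and let go of it. Then crank the clamp counter-clockwise (seen from above) until the pad's follower rests on the flat of the cam, so that the tin stays clamped when you let go of the crank; the crank must not be pushed hard against its red end stop, and leave the bottle, scoop and brush where they are.

Things in the scene. Friction and masses are not known exactly. Their poses are not given: they have to be found in the camera images.
- tin_mid (a point): Centre (half-way up) of the loose aluminium tin with a closed screw lid: an upright cylinder 52 mm across and 70 mm tall, about 0.18 to 0.33 kg, standing on the glass shelf, whose top is 40 mm above the work surface. Its z axis points up.
- tin: The same tin; origin at the centre of its underside.
- nest (a point): Where the centre of the clamped tin's underside comes: on the clamp's grey base plate (6 mm thick), against two steel posts (12 mm across, 40 mm tall, at x +24, y +-21 mm). Axes: x from crank axis to cradle, z up; the crank axis is 130 mm off along -x. With the clamp open the tin has 9 mm of room along x (centre at -9 to 0 mm; set it down at -4); fingers have room on both y sides.
- crank_axis (a point): Point on the crank's vertical axis at the knob's mid-height, 115 mm above the clamp's underside; axes as nest. Turned counter-clockwise the crank meets a growing load, 3 to 6 N at the knob, 0.2 to 1.75 rad from the start; 1.25 rad later comes a crest where it fades out; then the crank pulls itself ahead (up to 4 N) for 0.4 rad to mid-flat, and resists beyond.
- knob (a point): Middle of the crank's upright black knob, a cylinder 18 mm across, 40 mm tall, spinning freely, 65 mm from the crank axis. The 8 mm thick crank arm lies under it (top 21 mm below this point). The arm is clamped on the cam shaft at an angle that varies by up to 1.3 rad either way, so the knob's bearing does not tell the cam's. It starts with the cam clear of the follower: hardly any resistance.
- stop: Red stop post, 10 mm across, 44 mm tall, origin at its foot, 55 mm from the crank axis along the clamp's +y. A red lug on the shaft meets it 0.15 rad past the middle of the cam's flat; it may be touched, but 8 N at the knob on top of the cam's load is too much. Let go between crest and stop, the crank settles on the flat by itself and stays; let go before the crest, it springs back.
- pad: Rubber pad (36 mm wide, 24 mm high, centre 26 mm above the clamp's underside) on a spring plunger, pushed along the clamp's x by the cam follower; origin on the crank axis while open. It touches the tin after at most 9 mm, slides it home against the posts and presses with its spring, about 15 N with the follower on the cam's flat.
- bottle: Bystander: closed turquoise bottle, 68 mm across, 190 mm tall, origin at its underside. Leave alone.
- scoop: Bystander: black plastic scoop, about 125 mm long along its x, 34 mm high. Leave alone.
- brush: Bystander: white silicone brush, about 155 mm long along its x, 20 mm high. Leave alone.
Not all that is in view belongs to the job. There is more than one size of the tin; the job needs the smallest.

How it is judged (in metres and radians):
On the way:
1. the tin stands in the cradle, let go, before it is clamped (horizontal distance between tin_mid and nest below 0.014 m and z of tin_mid in the frame of nest below 0.038 m and angle between tin_mid's own z axis and vertical below 0.1 rad and contact force between the fingers and tin below 0.1 N and contact force between pad and tin below 3 N), for 0.2 s.
At the end, for the whole second after the job is handed in: The tin stands upright (within 0.1 rad) on the clamp's plate, within 5 mm of its seat against the posts, and the pad presses it with 11 to 18.5 N (follower on the flat of the cam) with the crank let go (horizontal distance between tin_mid and nest below 0.005 m and z of tin_mid in the frame of nest below 0.038 m and angle between tin_mid's own z axis and vertical below 0.1 rad and contact force between pad and tin between 11 and 18.5 N); the robot touches nothing.
It fails at once if the crank is pushed hard against its stop (more than 10 N between lug and stop) (contact force between stop and anything else above 10 N).
It fails at once if the tin is tipped over (angle between tin_mid's own z axis and vertical above 0.6 rad).
It fails at once if the bottle is moved more than 20 mm (distance of bottle from where it was at the start of the episode above 0.02 m).
It fails at once if the scoop is moved more than 20 mm (distance of scoop from where it was at the start of the episode above 0.02 m).
It fails at once if the brush is moved more than 20 mm (distance of brush from where it was at the start of the episode above 0.02 m).
It also fails if it takes over 72 s, if anything falls off the work surface, if the arm or the gripper's body presses on something with over 40 N, if the wrist force passes 120 N, or if a joint passes its speed limit or range.

## Working session

There is one attempt and no reset: what is moved stays moved. The work goes in short steps, Python scripts to look and compute and a shell command to move; the robot and the scene stay as the last step left them, time stands still between calls to the robot, and variables do not carry over. Pictures are saved under pics/ and viewed, about 8 in all and at most 12, crops included, and the job is handed in when it is done.

```bash
ls; mkdir -p pics
cat > h.py <<'E'
from workcell import env
import numpy as np, cv2
def ray(f,uv):
    K=np.array(f["intrinsics"]);T=np.array(f["extrinsics"])
    d=T[:3,:3]@np.linalg.inv(K)@np.array([uv[0],uv[1],1.]);return T[:3,3],d/np.linalg.norm(d)
def atz(f,uv,z):
    o,d=ray(f,uv);return o+d*(z-o[2])/d[2]
def proj(f,p):
    K=np.array(f["intrinsics"]);T=np.array(f["extrinsics"])
    c=T[:3,:3].T@(np.array(p,float)-T[:3,3]);q=K@c;return q[:2]/q[2]
def tri(rs):
    A=np.zeros((3,3));b=np.zeros(3)
    for o,d in rs:
        M=np.eye(3)-np.outer(d,d);A+=M;b+=M@o
    p=np.linalg.solve(A,b);return p,[np.linalg.norm((np.eye(3)-np.outer(d,d))@(p-o)) for o,d in rs]
def save(f,name):cv2.imwrite("pics/"+name,cv2.cvtColor(f["frame"],cv2.COLOR_RGB2BGR))
E
python3 - <<'E'
from h import *
np.set_printoptions(precision=1,suppress=True)
F={c:env.grab_frame(c) for c in("top","side")}
for c in F:
    save(F[c],c+"0.png"); print(c,np.array(F[c]["extrinsics"])[:3,3])
    for t in["tin_mid","tin","nest","crank_axis","knob","stop","pad","bottle","scoop","brush"]:
        print(c,t,[(np.round(d["uv"],1).tolist(),round(d["confidence"],2)) for d in env.pinpoint(c,t)])
print(env.state())
E
```

```text
pics
top [ 260.8   98.8 1312.7]
top tin_mid [([154.9, 211.1], 0.96), ([258.5, 229.9], 0.95), ([219.8, 329.7], 0.7)]
top tin [([265.2, 234.1], 0.95), ([222.0, 332.3], 0.92), ([162.0, 218.7], 0.82), ([485.4, 180.5], 0.61)]
top nest []
top crank_axis [([420.8, 221.0], 0.75)]
top knob [([441.8, 216.0], 0.45)]
top stop [([415.5, 249.5], 0.53)]
top pad []
top bottle [([333.0, 156.6], 0.6)]
top scoop [([486.7, 178.0], 0.81)]
top brush [([496.5, 254.3], 0.97)]
side [  29.9 -614.   898.1]
side tin_mid [([184.1, 233.2], 0.98), ([281.0, 217.8], 0.89), ([254.2, 170.1], 0.76)]
side tin [([185.3, 247.1], 0.87), ([249.6, 178.2], 0.82), ([281.0, 219.9], 0.7)]
side nest [([399.5, 302.3], 0.69), ([336.4, 283.7], 0.64)]
side crank_axis [([375.2, 285.4], 0.77)]
side knob [([401.1, 299.1], 0.64)]
side stop [([281.9, 216.0], 0.24)]
side pad []
side bottle [([379.7, 233.0], 0.79)]
side scoop [([485.3, 350.4], 0.84)]
side brush [([417.7, 400.5], 0.85)]
{'time_s': 1.1, 'qpos': array([70.4, 18.3, 89.6, -0. , 72. , -1.1]), 'qvel': array([0. , 0.1, 0. , 0. , 0.1, 0. ]), 'effort': array([  0. , -41.2, -23.2,   0.1,   0. ,  -0. ]), 'ee_pos': array([181.9, 545.5, 404.8]), 'ee_rot': array([180. ,   0. , 161.6]), 'force': array([ 0.3,  0.3, -0.4]), 'torque': array([ 0. ,  0.1, -0. ]), 'gripper_width': 91.32334874645413}
```

View pics/top0.png

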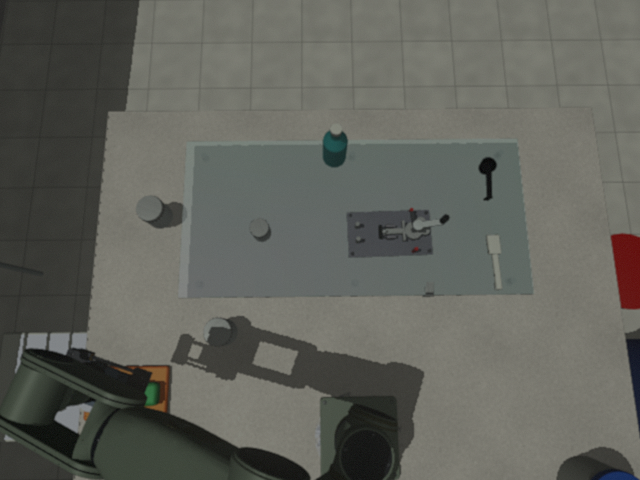

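View pics/side0.png

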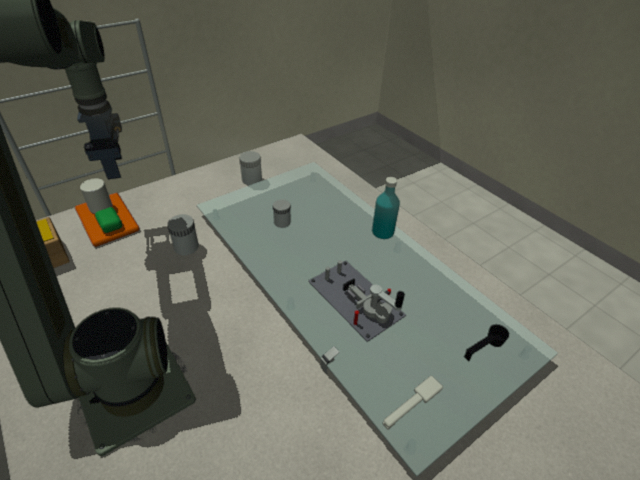

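The top view shows three grey tins: (150,208) on the bench at left, (260,230) on the glass, and (218,331) on the bench. In the side view they are at (251,167), (282,214) and (183,235). The one on the glass looks smallest and fits the description. The clamp is at top (390,233) with its posts at left near (359,233), the knob at (445,218) and red parts at (411,211) and (416,249). I'll enlarge these to confirm.

Run:
```python
from h import *
np.set_printoptions(precision=1,suppress=True)
F={c:env.grab_frame(c) for c in("top","side")}
T,S=F["top"],F["side"]
def crop(f,x,y,w,h,k):return cv2.resize(f["frame"][y:y+h,x:x+w],None,fx=k,fy=k,interpolation=cv2.INTER_CUBIC)
a=np.hstack([crop(T,340,200,120,66,5),crop(T,235,205,50,66,4)[:0] if 0 else cv2.resize(crop(T,235,210,40,66,5),(200,330))])
b=np.hstack([crop(S,300,250,110,66,4),crop(S,260,186,60,66,4),cv2.resize(crop(S,150,205,60,66,2),(120,132)) [0:132] if 0 else cv2.resize(crop(S,160,205,45,66,4),(120,264))])
w=800
im=np.vstack([a,b[:, :w]]) if b.shape[1]>=w else None
cv2.imwrite("pics/c1.png",im[:,:,::-1]);print(im.shape)
for n,(tu,su) in {"tin":((258.5,229.9),(281,217.8)),"left":((154.9,211.1),(254.2,170.1)),"near":((219.8,329.7),(184.1,233.2)),"tinmid?":((259,230),(282,214)),"crank":((420.8,221),(375.2,285.4)),"knob":((441.8,216),(401.1,299.1)),"bottle":((333,156.6),(379.7,233))}.items():
    print(n,*tri([ray(T,tu),ray(S,su)]))
for t in["tin","bottle","stop"]:
  for c in F:
    for d in env.trace(c,t):
        ys,xs=np.where(d["pixels"]);print(c,t,round(d["confidence"],2),np.round(d["uv"],1),"box",xs.min(),xs.max(),ys.min(),ys.max(),"area",len(xs))
K=np.array(T["intrinsics"]);print(K,np.array(S["intrinsics"])[0,0]);print(np.array(T["extrinsics"]))
```

```text
(594, 800, 3)
tin [554.9 272.9  48.1] [np.float64(0.8120951898156703), np.float64(0.8120951898154791)]
left [622.8 572.3  30.7] [np.float64(4.748360189583968), np.float64(4.748360189584052)]
near [282.1 371.3  47.9] [np.float64(0.4430974127540832), np.float64(0.4430974127541113)]
tinmid? [552.9 268.   66.5] [np.float64(1.9321724355606054), np.float64(1.9321724355607008)]
crank [ 547.4 -160.3  148.1] [np.float64(4.789831409159096), np.float64(4.789831409158962)]
knob [ 566.4 -219.9  142.9] [np.float64(0.4999631998875954), np.float64(0.4999631998876502)]
bottle [775.2  60.9  33.5] [np.float64(3.4752176333962304), np.float64(3.4752176333962974)]
top tin 0.84 [155.6 211.1] box 135 172 196 228 area 900
top tin 0.64 [216.5 330.6] box 203 236 318 345 area 764
top tin 0.62 [262.7 231.5] box 249 270 219 241 area 362
side tin 0.9 [248.2 165.4] box 239 261 151 184 area 659
side tin 0.81 [283.2 210. ] box 273 290 199 227 area 459
side tin 0.69 [182.5 232.7] box 168 196 214 253 area 882
top bottle 0.55 [332.  145.8] box 321 347 124 167 area 877
side bottle 0.64 [385.5 212.2] box 371 399 177 238 area 1234
side stop 0.53 [356.1 317.1] box 353 357 310 323 area 51
side stop 0.33 [351.3 284.5] box 342 354 278 290 area 109
[[461.6   0.  321.8]
 [  0.  461.6 236.2]
 [  0.    0.    1. ]] 434.39092634176086
[[  -0.    -1.     0.2  260.8]
 [  -1.     0.    -0.    98.8]
 [   0.    -0.2   -1.  1312.7]
 [   0.     0.     0.     1. ]]
```

View pics/c1.png

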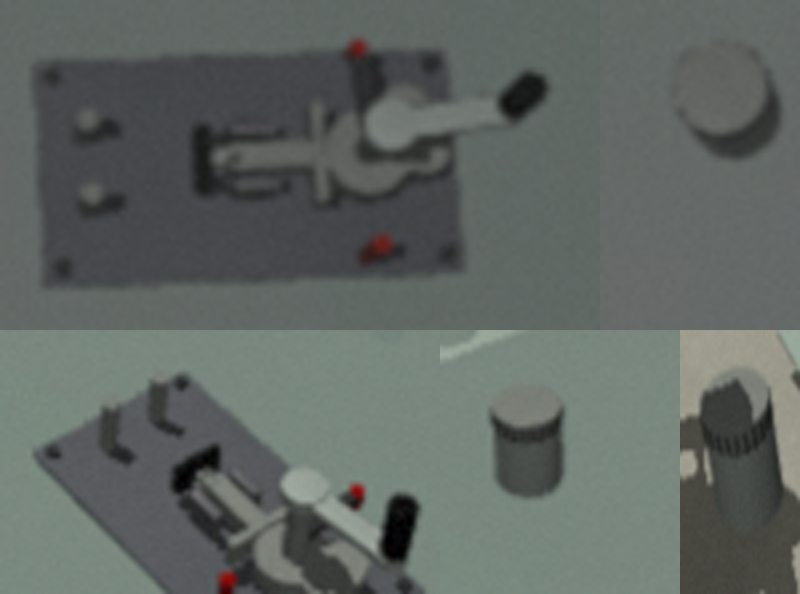

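```bash
cat > c.py <<'E'
from h import *
np.set_printoptions(precision=1,suppress=True)
T=env.grab_frame("top");S=env.grab_frame("side")
def t(x,y,z):return atz(T,(340+x/5-.4,200+y/5-.4),z)
def s(x,y,z):return atz(S,(300+x/4-.4,250+(y-330)/4-.4),z)
p1,p2=t(88,118,86),t(91,188,86)
print("posts",p1,p2,"dist",np.linalg.norm(p1-p2),"side",s(158,382,86),s(110,406,86))
sc=[t(52,76,46),t(432,62,46),t(448,255,46),t(62,268,46)]
print("screws",*sc,"side",s(181,383,46),s(54,453,46))
ax=(sc[0]-sc[1]+sc[3]-sc[2])[:2];print("xdir deg",np.degrees(np.arctan2(ax[1],ax[0])))
m=np.mean(sc,0);print("centre",m)
print("hub",t(393,122,136),"side",s(305,486,136))
print("knob",t(523,95,155),"side",s(401,528,155))
print("stop",t(382,243,88),"side",s(227,580,88))
for z in(60,75,90):print("lug",z,t(357,48,z),"side",s(357,492,z))
print("tin top",atz(T,(235+722/5-120-.4,210+88/5-.4),110),"side",atz(S,(260+(527-440)/4-.4,186+(408-330)/4-.4),110))
E
python3 c.py
```

```text
posts [562.9  -2.3  86. ] [523.7  -2.9  86. ] dist 39.19805746279633 side [559.   -7.6  86. ] [519.9  -7.4  86. ]
screws [597.4  14.2  46. ] [ 603.5 -201.9   46. ] [ 492.  -204.3   46. ] [486.8  11.2  46. ] side [597.5  12.5  46. ] [488.1   9.   46. ]
xdir deg 91.48048179297977
centre [544.9 -95.2  46. ]
hub [ 546.7 -158.2  136. ] side [ 545.3 -160.1  136. ]
knob [ 555.8 -222.1  155. ] side [ 556.1 -224.8  155. ]
stop [ 491.2 -159.    88. ] side [ 491.6 -160.5   88. ]
lug 60 [ 608.3 -156.9   60. ] side [ 620.8 -137.4   60. ]
lug 75 [ 604.1 -153.8   75. ] side [ 610.2 -146.    75. ]
lug 90 [ 599.9 -150.7   90. ] side [ 599.6 -154.5   90. ]
tin top [548.6 262.9 110. ] side [547.8 257.6 110. ]
```

The crop confirms it: the tin on the glass is clearly the smallest. The clamp's posts are at the left and its lug is at top (411,209), pointing away from the stop at (416,249).

From both views:
- **Axis:** about (546.2, -158.8), clamp x bearing about 91.6°.
- **Nest:** about (542.6, -29).
- **Knob:** bearing -81°.
- **Cam:** from the lug bearing, load starts at about 1.07 rad, the crest is at 2.3, mid-flat at 2.7 and the stop at 2.87.

I'll turn the tool first, then move over the tin.

```bash
cat > d.py <<'E'
import sys
from h import *
# usage: d.py x y z_grasp yaw : remaining shift in tool axes (m), twist (rad)
x,y,z,yaw=map(float,sys.argv[1:5]);s=env.state();w=np.radians(s["ee_rot"][2])
d=np.array([x,y,z+172])-s["ee_pos"]
a=np.array([np.cos(w),np.sin(w)]);b=np.array([np.sin(w),-np.cos(w)])
print("t",s["time_s"],"ee",np.round(s["ee_pos"],1),np.round(s["ee_rot"],1),"F",np.round(s["force"],1),"w",round(s["gripper_width"],1),"q",np.round(s["qpos"]))
print("travel mm",np.round([d[:2]@a,d[:2]@b,-d[2]],1),"twist",round(float(np.radians((s["ee_rot"][2]-yaw+180)%360-180)),3))
E
H='python3 -m handwheel'
$H '[{"gripper":100,"travel":[0,0,0],"twist":0.12},{"gripper":100,"travel":[0,0,0],"twist":0.12},{"gripper":100,"travel":[0,0,0],"twist":0.12},{"gripper":100,"travel":[0,0,0],"twist":0.12},{"gripper":100,"travel":[0,0,0],"twist":0.12}]' 25
$H '[{"gripper":100,"travel":[0,0,0],"twist":0.12},{"gripper":100,"travel":[0,0,0],"twist":0.12},{"gripper":100,"travel":[0,0,0],"twist":0.12},{"gripper":100,"travel":[0,0,0],"twist":0.12},{"gripper":100,"travel":[0,0,0],"twist":0.12}]'
$H '[{"gripper":100,"travel":[0,0,0],"twist":0}]'
python3 d.py 548.2 260.3 77 91.6
```

```text
time_s: 2.02
ee_pos: [181.8, 545.5, 404.8]
ee_rot: [180.0, -0.0, 126.8]
force: [0.6, 0.3, -0.2]
gripper_width: 91.2
time_s: 2.43
ee_pos: [181.9, 545.5, 404.7]
ee_rot: [-180.0, -0.0, 92.5]
force: [0.4, 0.7, 0.1]
gripper_width: 91.0
time_s: 2.52
ee_pos: [181.9, 545.5, 404.8]
ee_rot: [180.0, -0.0, 92.7]
force: [-0.2, 0.1, 1.1]
gripper_width: 91.2
t 2.5167 ee [181.9 545.5 404.8] [180.   -0.   92.7] F [-0.2  0.1  1.1] w 91.2 q [70. 18. 90.  0. 72. 68.]
travel mm [-302.1  352.5  155.8] twist 0.019
```

```bash
H='python3 -m handwheel'
$H '[{"gripper":100,"travel":[-0.02,0.0235,0],"twist":0},{"gripper":100,"travel":[-0.02,0.0235,0],"twist":0},{"gripper":100,"travel":[-0.02,0.0235,0],"twist":0},{"gripper":100,"travel":[-0.02,0.0235,0],"twist":0},{"gripper":100,"travel":[-0.02,0.0235,0],"twist":0}]'|head -2
$H '[{"gripper":100,"travel":[-0.02,0.0235,0],"twist":0},{"gripper":100,"travel":[-0.02,0.0235,0],"twist":0},{"gripper":100,"travel":[-0.02,0.0235,0],"twist":0},{"gripper":100,"travel":[-0.02,0.0235,0],"twist":0},{"gripper":100,"travel":[-0.02,0.0235,0],"twist":0}]'|head -2
$H '[{"gripper":100,"travel":[-0.02,0.0235,0],"twist":0},{"gripper":100,"travel":[-0.02,0.0235,0],"twist":0},{"gripper":100,"travel":[-0.02,0.0235,0],"twist":0},{"gripper":100,"travel":[-0.02,0.0235,0],"twist":0},{"gripper":100,"travel":[-0.02,0.0235,0],"twist":0.019}]'|head -2
$H '[{"gripper":100,"travel":[0,0,0],"twist":0},{"gripper":100,"travel":[0,0,0],"twist":0}]'|head -2
python3 d.py 548.2 260.3 77 91.6
```

```text
time_s: 2.93
ee_pos: [305.0, 450.4, 404.9]
time_s: 3.35
ee_pos: [427.4, 356.1, 404.9]
time_s: 3.77
ee_pos: [549.7, 261.9, 404.8]
time_s: 3.93
ee_pos: [549.6, 262.1, 404.3]
t 3.9333 ee [549.6 262.1 404.3] [-180.    -0.    91.7] F [-0.2  0.6 -0.4] w 91.3 q [24. 21. 85.  0. 74. 23.]
travel mm [ -1.8  -1.4 155.3] twist 0.002
```

```bash
H='python3 -m handwheel'
$H '[{"gripper":100,"travel":[-0.0018,-0.0014,0.03],"twist":0},{"gripper":100,"travel":[0,0,0.03],"twist":0},{"gripper":100,"travel":[0,0,0.03],"twist":0},{"gripper":100,"travel":[0,0,0.03],"twist":0},{"gripper":100,"travel":[0,0,0.025],"twist":0}]'
$H '[{"gripper":100,"travel":[0,0,0.01],"twist":0},{"gripper":100,"travel":[0,0,0],"twist":0},{"gripper":100,"travel":[0,0,0],"twist":0}]'
$H '[{"gripper":50,"travel":[0,0,0],"twist":0},{"gripper":50,"travel":[0,0,0],"twist":0},{"gripper":50,"travel":[0,0,0],"twist":0},{"gripper":50,"travel":[0,0,0],"twist":0},{"gripper":50,"travel":[0,0,0],"twist":0}]' 25
$H '[{"gripper":45,"travel":[0,0,0],"twist":0},{"gripper":45,"travel":[0,0,0],"twist":0},{"gripper":45,"travel":[0,0,0],"twist":0},{"gripper":45,"travel":[0,0,0],"twist":0},{"gripper":45,"travel":[0,0,0],"twist":0}]'
python3 - <<'E'
from h import *
for c in("top","side"):
    save(env.grab_frame(c),c+"1.png")
    print(c,[(np.round(d["uv"],1).tolist(),round(d["confidence"],2)) for d in env.pinpoint(c,"tin_mid")])
E
```

```text
time_s: 4.35
ee_pos: [545.7, 262.0, 258.0]
ee_rot: [-179.9, 0.0, 91.9]
force: [-1.2, 0.3, 0.1]
gripper_width: 91.3
time_s: 4.6
ee_pos: [547.1, 262.0, 250.4]
ee_rot: [180.0, -0.0, 91.8]
force: [0.3, -0.2, 0.3]
gripper_width: 91.2
time_s: 5.02
ee_pos: [547.4, 261.3, 250.5]
ee_rot: [179.9, -0.0, 91.7]
force: [-0.2, 0.3, -0.5]
gripper_width: 60.6
time_s: 5.43
ee_pos: [547.7, 261.3, 250.2]
ee_rot: [179.9, -0.0, 91.7]
force: [2.0, 0.7, 3.5]
gripper_width: 51.6
top [([221.5, 329.8], 0.94), ([153.3, 209.8], 0.67)]
side [([181.9, 231.5], 0.97), ([253.5, 167.0], 0.71), ([376.3, 286.1], 0.28)]
```

```bash
H='python3 -m handwheel'
$H '[{"gripper":45,"travel":[0,0,-0.014],"twist":0},{"gripper":45,"travel":[0,0,-0.014],"twist":0},{"gripper":45,"travel":[0,0,-0.014],"twist":0},{"gripper":45,"travel":[0,0,-0.014],"twist":0},{"gripper":45,"travel":[0,0,-0.014],"twist":0}]'
$H '[{"gripper":45,"travel":[-0.02,0,0],"twist":0},{"gripper":45,"travel":[-0.02,0,0],"twist":0},{"gripper":45,"travel":[-0.02,0,0],"twist":0},{"gripper":45,"travel":[-0.02,0,0],"twist":0},{"gripper":45,"travel":[-0.02,0,0],"twist":0}]'|head -2
$H '[{"gripper":45,"travel":[-0.02,0,0],"twist":0},{"gripper":45,"travel":[-0.02,0,0],"twist":0},{"gripper":45,"travel":[-0.02,0,0],"twist":0},{"gripper":45,"travel":[-0.02,0,0],"twist":0},{"gripper":45,"travel":[-0.02,0,0],"twist":0}]'|head -2
$H '[{"gripper":45,"travel":[-0.02,0,0],"twist":0},{"gripper":45,"travel":[-0.02,0,0],"twist":0},{"gripper":45,"travel":[-0.02,0,0],"twist":0},{"gripper":45,"travel":[-0.02,0,0],"twist":0},{"gripper":45,"travel":[-0.012,0,0],"twist":0}]'
$H '[{"gripper":45,"travel":[0,0,0],"twist":0},{"gripper":45,"travel":[0,0,0],"twist":0}]'|head -2
python3 - <<'E'
from h import *
T=env.grab_frame("top");S=env.grab_frame("side");save(T,"top2.png");save(S,"side2.png")
for c in("top","side"):
    print(c,[(np.round(d["uv"],1).tolist(),round(d["confidence"],2)) for d in env.pinpoint(c,"tin_mid")])
im=np.hstack([cv2.resize(T["frame"][150:270,300:460],(400,300)),cv2.resize(S["frame"][190:340,280:440],(400,375))[:300]])
im=np.hstack([cv2.resize(T["frame"][170:270,330:460],(390,300),interpolation=2),cv2.resize(S["frame"][180:330,270:410],(410,440),interpolation=2)[:300]])
im=np.vstack([np.pad(im,((0,0),(0,0),(0,0)))])
cv2.imwrite("pics/c2.png",cv2.resize(S["frame"][170:330,270:430],(800,600) if 0 else (600,600),interpolation=2)[:,:,::-1])
E
python3 d.py 542.7 -33 83 91.6
```

```text
time_s: 6.05
ee_pos: [546.4, 261.1, 318.9]
ee_rot: [-179.7, 0.1, 91.7]
force: [0.9, -0.5, -2.6]
gripper_width: 51.7
time_s: 6.47
ee_pos: [549.3, 160.5, 318.3]
time_s: 6.88
ee_pos: [552.3, 60.5, 318.3]
time_s: 7.3
ee_pos: [555.2, -32.0, 318.4]
ee_rot: [-179.8, -0.0, 91.7]
force: [0.7, -1.0, -1.7]
gripper_width: 51.4
time_s: 7.47
ee_pos: [555.7, -30.6, 319.0]
top [([153.4, 212.6], 0.82), ([220.3, 330.9], 0.75)]
side [([252.0, 169.6], 0.87), ([184.8, 232.3], 0.77), ([348.2, 254.0], 0.63)]
t 7.6667 ee [556.  -29.6 319.6] [-180.    -0.    91.8] F [ 0.2  0.2 -1.1] w 51.7 q [-4. 21. 99.  0. 60. -6.]
travel mm [ -3.  -13.4  64.6] twist 0.003
```

View pics/c2.png

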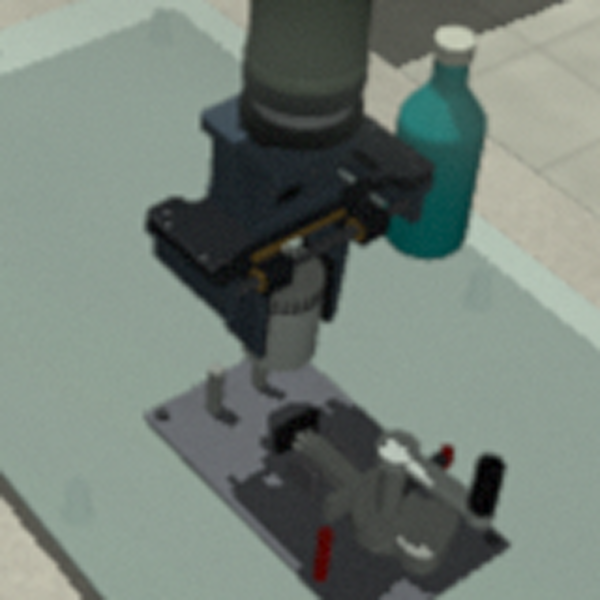

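The tin hangs upright between the fingers over the cradle, with its bottom at crop (290,365). I'll check its offset in the hand against the side view.

```bash
python3 - <<'E'
from h import *
S=env.grab_frame("side");p=env.state()["ee_pos"];print(p)
for oy in(-6,-3,0,3):
    P=np.array([proj(S,(p[0]+26*np.cos(a),p[1]+oy+26*np.sin(a),p[2]-210.3)) for a in np.linspace(0,6.28,60)])
    q=(P-[270,170])*3.75; print(oy,"x",q[:,0].min(),q[:,0].max(),"y lowest",q[:,1].max(),"at",q[q[:,1].argmax(),0])
# post tops reprojected from assumed nest
u=np.radians(91.6);ux=np.array([np.cos(u),np.sin(u)]);uy=np.array([-ux[1],ux[0]]);n=np.array([542.6,-29])
for s in(21,-21):print("post",(proj(S,[*(n+24*ux+s*uy),86])-[270,170])*3.75)
E
python3 d.py 542.7 -33 83 91.6
```

```text
[555.97597186 -29.65200075 319.66693864]
-6 x 244.65430005044567 321.18704947297834 y lowest 377.05212987445884 at 287.1245910797302
-3 x 241.97996494881784 318.38650988330386 y lowest 374.35224509757427 at 284.33061998710906
0 x 239.31424138529258 315.59499718256 y lowest 371.6612159834176 at 281.54581316174847
3 x 236.65708783213694 312.8124677968524 y lowest 368.9789990332662 at 278.7701255890704
post [213.75765811 367.63885626]
post [260.7858613  342.28074883]
t 7.7167 ee [556.  -29.7 319.7] [-180.    -0.    91.8] F [-0.7 -0.  -2.5] w 51.3 q [-4. 21. 99.  0. 60. -6.]
travel mm [ -2.9 -13.4  64.7] twist 0.003
```

```bash
H='python3 -m handwheel'
$H '[{"gripper":45,"travel":[-0.001,-0.0067,0],"twist":0},{"gripper":45,"travel":[-0.001,-0.0067,0],"twist":0},{"gripper":45,"travel":[0,0,0],"twist":0},{"gripper":45,"travel":[0,0,0],"twist":0},{"gripper":45,"travel":[0,0,0],"twist":0}]'
$H '[{"gripper":45,"travel":[0,0,0.012],"twist":0},{"gripper":45,"travel":[0,0,0.012],"twist":0},{"gripper":45,"travel":[0,0,0.012],"twist":0},{"gripper":45,"travel":[0,0,0.009],"twist":0},{"gripper":45,"travel":[0,0,0.006],"twist":0}]'
$H '[{"gripper":45,"travel":[0,0,0.004],"twist":0},{"gripper":45,"travel":[0,0,0],"twist":0},{"gripper":45,"travel":[0,0,0],"twist":0},{"gripper":45,"travel":[0,0,0],"twist":0}]'
python3 d.py 542.7 -32 84 91.6
```

```text
time_s: 8.13
ee_pos: [542.6, -33.0, 319.9]
ee_rot: [180.0, -0.0, 91.7]
force: [0.2, -1.1, -2.2]
gripper_width: 51.4
time_s: 8.55
ee_pos: [542.6, -33.0, 267.7]
ee_rot: [-179.9, -0.0, 91.7]
force: [-0.2, 0.2, -2.9]
gripper_width: 51.7
time_s: 8.88
ee_pos: [543.0, -33.0, 265.3]
ee_rot: [179.9, 0.0, 91.7]
force: [0.4, 0.8, -1.4]
gripper_width: 51.7
t 8.8833 ee [543.  -33.  265.3] [179.9   0.   91.7] F [ 0.4  0.8 -1.4] w 51.7 q [ -5.  23. 105.   0.  52.  -6.]
travel mm [ 1.  -0.3  9.3] twist 0.002
```

```bash
H='python3 -m handwheel'
$H '[{"gripper":45,"travel":[0.0006,0,0.004],"twist":0},{"gripper":45,"travel":[0,0,0.003],"twist":0},{"gripper":45,"travel":[0,0,0],"twist":0},{"gripper":45,"travel":[0,0,0],"twist":0}]'
$H '[{"gripper":45,"travel":[0,0,0.001],"twist":0},{"gripper":45,"travel":[0,0,0],"twist":0},{"gripper":45,"travel":[0,0,0],"twist":0}]'
$H '[{"gripper":45,"travel":[0,0,0.0008],"twist":0},{"gripper":45,"travel":[0,0,0],"twist":0},{"gripper":45,"travel":[0,0,0],"twist":0}]'
```

```text
time_s: 9.22
ee_pos: [542.6, -32.4, 257.5]
ee_rot: [-180.0, -0.0, 91.7]
force: [0.5, 0.2, -1.8]
gripper_width: 52.0
time_s: 9.47
ee_pos: [542.7, -32.4, 256.7]
ee_rot: [180.0, -0.0, 91.7]
force: [0.5, -0.8, -2.1]
gripper_width: 51.5
time_s: 9.72
ee_pos: [542.8, -32.4, 256.2]
ee_rot: [180.0, -0.0, 91.7]
force: [0.0, -0.1, -0.1]
gripper_width: 51.5
```

The wrist reading went from about -2 N to about 0, so the tin's weight is now on the plate. Releasing and lifting clear.

```bash
H='python3 -m handwheel'
$H '[{"gripper":70,"travel":[0,0,0],"twist":0},{"gripper":85,"travel":[0,0,0],"twist":0},{"gripper":100,"travel":[0,0,0],"twist":0},{"gripper":100,"travel":[0,0,0],"twist":0},{"gripper":100,"travel":[0,0,0],"twist":0}]'
$H '[{"gripper":100,"travel":[0,0,0],"twist":0},{"gripper":100,"travel":[0,0,0],"twist":0},{"gripper":100,"travel":[0,0,-0.02],"twist":0},{"gripper":100,"travel":[0,0,-0.03],"twist":0},{"gripper":100,"travel":[0,0,-0.03],"twist":0}]'
$H '[{"gripper":100,"travel":[0,0,-0.04],"twist":0},{"gripper":100,"travel":[0,0,-0.04],"twist":0},{"gripper":100,"travel":[0,0,-0.01],"twist":0.12},{"gripper":100,"travel":[0,0,0],"twist":0.12},{"gripper":100,"travel":[0,0,0],"twist":0.12}]'
$H '[{"gripper":100,"travel":[0,0,0],"twist":0.12},{"gripper":100,"travel":[0,0,0],"twist":0.12},{"gripper":100,"travel":[0,0,0],"twist":0.12},{"gripper":100,"travel":[0,0,0],"twist":0.12},{"gripper":100,"travel":[0,0,0],"twist":0.12}]' | sed -n 3p
$H '[{"gripper":100,"travel":[0,0,0],"twist":0.12},{"gripper":100,"travel":[0,0,0],"twist":0.12},{"gripper":100,"travel":[0,0,0],"twist":0.12},{"gripper":100,"travel":[0,0,0],"twist":0.12},{"gripper":100,"travel":[0,0,0],"twist":0.12}]' | sed -n 3p
$H '[{"gripper":60,"travel":[0,0,0],"twist":0.12},{"gripper":60,"travel":[0,0,0],"twist":0.12},{"gripper":60,"travel":[0,0,0],"twist":0.12},{"gripper":60,"travel":[0,0,0],"twist":0.12},{"gripper":60,"travel":[0,0,0],"twist":0.12}]' | sed -n 3p
python3 d.py 556 -223.4 160 -61
python3 - <<'E'
from h import *
T=env.grab_frame("top");S=env.grab_frame("side")
cv2.imwrite("pics/c3.png",np.hstack([cv2.resize(T["frame"][190:270,340:460],(450,300),interpolation=2),cv2.resize(S["frame"][245:345,300:417],(350,300),interpolation=2)])[:,:,::-1])
E
```

```text
time_s: 10.13
ee_pos: [542.7, -32.4, 256.0]
ee_rot: [180.0, -0.0, 91.7]
force: [0.2, 0.0, 0.1]
gripper_width: 81.9
time_s: 10.55
ee_pos: [542.4, -32.4, 336.0]
ee_rot: [-179.8, -0.0, 91.7]
force: [0.7, 0.4, 0.1]
gripper_width: 90.9
time_s: 10.97
ee_pos: [542.6, -32.4, 427.6]
ee_rot: [179.8, -0.1, 70.8]
force: [-0.2, -0.1, -0.0]
gripper_width: 91.0
ee_rot: [-180.0, 0.0, 36.4]
ee_rot: [-180.0, 0.0, 2.0]
ee_rot: [180.0, 0.0, -32.4]
t 12.2167 ee [542.6 -32.4 425.9] [180.    0.  -32.4] F [-0.2 -0.3 -0.4] w 61.0 q [ -5.  15.  92.   0.  74. 118.]
travel mm [113.6 154.1  93.9] twist 0.499
```

View pics/c3.png

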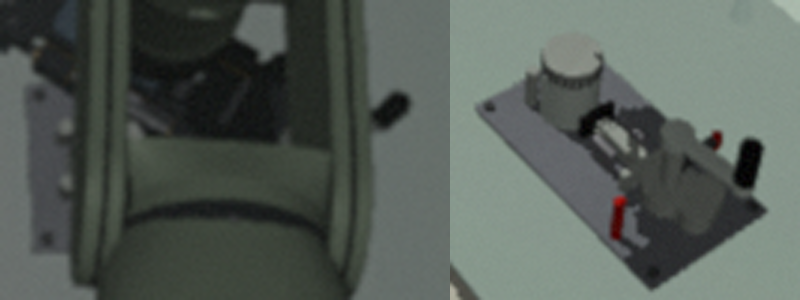

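The tin stands upright in the cradle, let go and clear of the pad. The knob (upper right of the side crop, ~(748,165)) hasn't moved. Next I move over it.

```bash
H='python3 -m handwheel'
$H '[{"gripper":60,"travel":[0.0142,0.0193,0],"twist":0},{"gripper":60,"travel":[0.0142,0.0193,0],"twist":0},{"gripper":60,"travel":[0.0142,0.0193,0],"twist":0},{"gripper":60,"travel":[0.0142,0.0193,0],"twist":0},{"gripper":60,"travel":[0.0142,0.0193,0],"twist":0}]'|sed -n 2p
$H '[{"gripper":60,"travel":[0.0142,0.0193,0],"twist":0},{"gripper":60,"travel":[0.0142,0.0193,0],"twist":0},{"gripper":60,"travel":[0.0142,0.0193,0],"twist":0},{"gripper":60,"travel":[0,0,0],"twist":0.12},{"gripper":60,"travel":[0,0,0],"twist":0.12}]'|sed -n 2p
$H '[{"gripper":50,"travel":[0,0,0],"twist":0.12},{"gripper":50,"travel":[0,0,0],"twist":0.12},{"gripper":50,"travel":[0,0,0],"twist":0.019},{"gripper":50,"travel":[0,0,0],"twist":0},{"gripper":50,"travel":[0,0,0],"twist":0}]'
python3 d.py 556 -223.4 160 -61
```

```text
ee_pos: [551.6, -152.9, 425.9]
ee_pos: [557.0, -225.1, 425.5]
time_s: 13.57
ee_pos: [557.1, -223.5, 425.9]
ee_rot: [-180.0, 0.0, -60.4]
force: [0.4, 0.3, 0.2]
gripper_width: 45.3
t 13.5667 ee [ 557.1 -223.5  425.9] [-180.     0.   -60.4] F [0.4 0.3 0.2] w 45.3 q [-23.  20.  84.   0.  76. 127.]
travel mm [-0.6  0.9 93.9] twist 0.01
```

```bash
H='python3 -m handwheel'
$H '[{"gripper":50,"travel":[-0.0006,0.0009,0.02],"twist":0},{"gripper":50,"travel":[0,0,0.02],"twist":0},{"gripper":50,"travel":[0,0,0.02],"twist":0},{"gripper":50,"travel":[0,0,0.02],"twist":0},{"gripper":50,"travel":[0,0,0.014],"twist":0}]'
$H '[{"gripper":35,"travel":[0,0,0],"twist":0},{"gripper":25,"travel":[0,0,0],"twist":0},{"gripper":15,"travel":[0,0,0],"twist":0},{"gripper":15,"travel":[0,0,0],"twist":0},{"gripper":15,"travel":[0,0,0],"twist":0}]' 5
$H '[{"gripper":15,"travel":[0,0,0],"twist":0},{"gripper":15,"travel":[0,0,0],"twist":0},{"gripper":15,"travel":[0,0,0],"twist":0}]'
python3 d.py 556 -223.4 160 -61
python3 - <<'E'
from h import *
S=env.grab_frame("side")
cv2.imwrite("pics/c4.png",cv2.resize(S["frame"][215:345,320:450],(500,500),interpolation=2)[:,:,::-1])
E
```

```text
time_s: 13.98
ee_pos: [555.6, -223.2, 330.1]
ee_rot: [179.9, 0.1, -60.4]
force: [0.5, 0.0, 0.8]
gripper_width: 45.9
time_s: 14.4
ee_pos: [556.2, -223.7, 333.3]
ee_rot: [-179.9, -0.1, -60.6]
force: [0.6, 0.0, 1.1]
gripper_width: 17.7
time_s: 14.65
ee_pos: [556.3, -223.7, 333.2]
ee_rot: [-179.9, -0.1, -60.6]
force: [0.0, -0.3, 6.1]
gripper_width: 17.6
t 14.65 ee [ 556.3 -223.7  333.2] [-1.799e+02 -1.000e-01 -6.060e+01] F [ 0.  -0.3  6.1] w 17.6 q [-23.  23.  93.  -0.  64. 128.]
travel mm [-0.4  0.1  1.2] twist 0.007
```

View pics/c4.png

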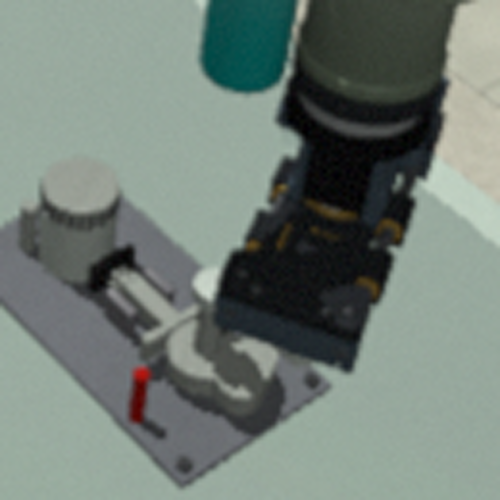

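The knob is held at 17.6 mm, where it was measured. I'll loosen to a 20 mm cage and crank in 0.1 rad rows, with the jaws staying roughly tangential.

```bash
cat > k.py <<'E'
from h import *
s=env.state();a=np.array([546.2,-158.8]);r=s["ee_pos"][:2]-a;b=np.arctan2(r[1],r[0]);f=s["force"][:2]
print("t",round(s["time_s"],2),"r",round(np.hypot(*r),1),"bearing",round(np.degrees(b),1),"turned",round(b+np.radians(81.4),2),"yaw-b",round((s["ee_rot"][2]-np.degrees(b)),1),"Frad,Ftan",np.round([f@[np.cos(b),np.sin(b)],f@[-np.sin(b),np.cos(b)]],1),"Fz",round(s["force"][2],1),"w",round(s["gripper_width"],1),"z",round(s["ee_pos"][2],1))
E
H='python3 -m handwheel'
$H '[{"gripper":22,"travel":[0,0,0],"twist":0},{"gripper":22,"travel":[0,0,0],"twist":0},{"gripper":22,"travel":[0,0,0],"twist":0}]' 20 >/dev/null; python3 k.py
$H '[{"gripper":22,"travel":[0.0019,-0.0062,0],"twist":-0.1},{"gripper":22,"travel":[0.0019,-0.0062,0],"twist":-0.1},{"gripper":22,"travel":[0.0019,-0.0062,0],"twist":-0.1},{"gripper":22,"travel":[0.0019,-0.0062,0],"twist":-0.1},{"gripper":22,"travel":[0,0,0],"twist":0}]' >/dev/null; python3 k.py
$H '[{"gripper":22,"travel":[0,0,0],"twist":0},{"gripper":22,"travel":[0,0,0],"twist":0}]' >/dev/null; python3 k.py
```

```text
t 14.95 r 65.2 bearing -81.5 turned -0.0 yaw-b 20.9 Frad,Ftan [ 0.4 -0.7] Fz -1.1 w 20.1 z 331.4
t 15.37 r 65.0 bearing -58.0 turned 0.41 yaw-b 20.4 Frad,Ftan [-0.6 -0.6] Fz 1.1 w 20.1 z 331.4
t 15.53 r 64.8 bearing -58.7 turned 0.4 yaw-b 20.9 Frad,Ftan [-0.1  0.1] Fz -0.4 w 20.1 z 331.5
```

```bash
H='python3 -m handwheel'
$H '[{"gripper":22,"travel":[0.0019,-0.0062,0],"twist":-0.1},{"gripper":22,"travel":[0.0019,-0.0062,0],"twist":-0.1},{"gripper":22,"travel":[0.0019,-0.0062,0],"twist":-0.1},{"gripper":22,"travel":[0.0019,-0.0062,0],"twist":-0.1},{"gripper":22,"travel":[0,0,0],"twist":0}]' >/dev/null; python3 k.py
$H '[{"gripper":22,"travel":[0.0019,-0.0062,0],"twist":-0.1},{"gripper":22,"travel":[0.0019,-0.0062,0],"twist":-0.1},{"gripper":22,"travel":[0.0019,-0.0062,0],"twist":-0.1},{"gripper":22,"travel":[0.0019,-0.0062,0],"twist":-0.1},{"gripper":22,"travel":[0,0,0],"twist":0}]' >/dev/null; python3 k.py
$H '[{"gripper":22,"travel":[0.0019,-0.0062,0],"twist":-0.1},{"gripper":22,"travel":[0.0019,-0.0062,0],"twist":-0.1},{"gripper":22,"travel":[0.0019,-0.0062,0],"twist":-0.1},{"gripper":22,"travel":[0,0,0],"twist":0},{"gripper":22,"travel":[0,0,0],"twist":0}]' >/dev/null; python3 k.py
$H '[{"gripper":22,"travel":[0.0019,-0.0062,0],"twist":-0.1},{"gripper":22,"travel":[0.0019,-0.0062,0],"twist":-0.1},{"gripper":22,"travel":[0.0019,-0.0062,0],"twist":-0.1},{"gripper":22,"travel":[0,0,0],"twist":0},{"gripper":22,"travel":[0,0,0],"twist":0}]' >/dev/null; python3 k.py
```

```text
t 15.95 r 64.5 bearing -35.3 turned 0.8 yaw-b 20.5 Frad,Ftan [0.6 0.5] Fz -0.3 w 20.1 z 331.7
t 16.37 r 64.1 bearing -12.5 turned 1.2 yaw-b 20.6 Frad,Ftan [ 0.6 -1.6] Fz -0.5 w 20.3 z 331.8
t 16.78 r 63.9 bearing 4.4 turned 1.5 yaw-b 20.6 Frad,Ftan [ 1.3 -2.7] Fz -2.9 w 20.0 z 331.8
t 17.2 r 63.9 bearing 21.7 turned 1.8 yaw-b 20.5 Frad,Ftan [ 2.9 -4.1] Fz -2.9 w 19.8 z 331.9
```

Load began near 1.1 rad, as the lug predicted. I'll go on in smaller checks towards the crest at about 2.3.

```bash
H='python3 -m handwheel'
$H '[{"gripper":22,"travel":[0.0019,-0.0062,0],"twist":-0.1},{"gripper":22,"travel":[0.0019,-0.0062,0],"twist":-0.1},{"gripper":22,"travel":[0,0,0],"twist":0},{"gripper":22,"travel":[0,0,0],"twist":0}]' >/dev/null; python3 k.py
$H '[{"gripper":22,"travel":[0.0019,-0.0062,0],"twist":-0.1},{"gripper":22,"travel":[0.0019,-0.0062,0],"twist":-0.1},{"gripper":22,"travel":[0,0,0],"twist":0},{"gripper":22,"travel":[0,0,0],"twist":0}]' >/dev/null; python3 k.py
$H '[{"gripper":22,"travel":[0.0019,-0.0062,0],"twist":-0.1},{"gripper":22,"travel":[0,0,0],"twist":0},{"gripper":22,"travel":[0,0,0],"twist":0}]' >/dev/null; python3 k.py
$H '[{"gripper":22,"travel":[0.0019,-0.0062,0],"twist":-0.1},{"gripper":22,"travel":[0,0,0],"twist":0},{"gripper":22,"travel":[0,0,0],"twist":0}]' >/dev/null; python3 k.py
```

```text
t 17.53 r 63.8 bearing 33.7 turned 2.01 yaw-b 20.0 Frad,Ftan [ 2.5 -3.5] Fz -3.3 w 20.2 z 331.9
t 17.87 r 63.7 bearing 45.9 turned 2.22 yaw-b 19.3 Frad,Ftan [ 0.7 -0.6] Fz -1.6 w 19.8 z 332.0
t 18.12 r 63.6 bearing 51.8 turned 2.32 yaw-b 19.1 Frad,Ftan [-0.1 -0.5] Fz 0.2 w 20.1 z 332.0
t 18.37 r 63.7 bearing 57.7 turned 2.43 yaw-b 19.0 Frad,Ftan [-1.3  1.6] Fz 0.8 w 20.1 z 331.9
```

The tangential force faded at 2.3 and has now reversed to +1.6 N, so it's past the crest. I'll ease the crank on to mid-flat.

```bash
H='python3 -m handwheel'
$H '[{"gripper":22,"travel":[0.0019,-0.0062,0],"twist":-0.1},{"gripper":22,"travel":[0,0,0],"twist":0},{"gripper":22,"travel":[0,0,0],"twist":0}]' >/dev/null; python3 k.py
$H '[{"gripper":22,"travel":[0.0019,-0.0062,0],"twist":-0.1},{"gripper":22,"travel":[0,0,0],"twist":0},{"gripper":22,"travel":[0,0,0],"twist":0}]' >/dev/null; python3 k.py
$H '[{"gripper":22,"travel":[0.0007,-0.0024,0],"twist":-0.04},{"gripper":22,"travel":[0,0,0],"twist":0},{"gripper":22,"travel":[0,0,0],"twist":0}]' >/dev/null; python3 k.py
python3 - <<'E'
from h import *
S=env.grab_frame("side")
cv2.imwrite("pics/c5.png",cv2.resize(S["frame"][215:345,300:430],(500,500),interpolation=2)[:,:,::-1])
E
```

```text
t 18.62 r 63.7 bearing 63.6 turned 2.53 yaw-b 18.7 Frad,Ftan [-0.6  2.7] Fz 1.3 w 20.4 z 331.7
t 18.87 r 63.7 bearing 69.5 turned 2.63 yaw-b 18.6 Frad,Ftan [-0.2  4.9] Fz 1.9 w 20.5 z 331.7
t 19.12 r 63.6 bearing 71.4 turned 2.67 yaw-b 19.0 Frad,Ftan [-1.   4.9] Fz 2.4 w 20.1 z 331.8
```

View pics/c5.png

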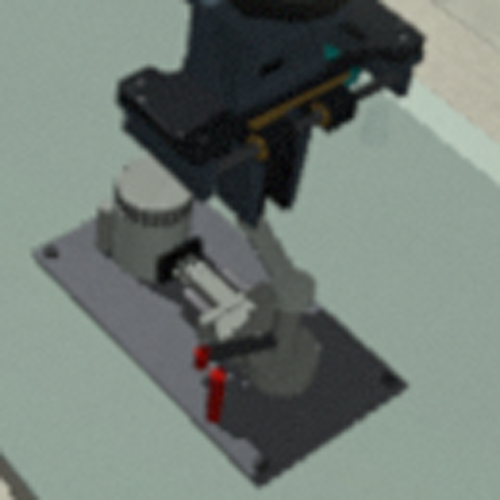

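The view shows the tin against the posts, the pad pressing on it, and the red lug (203,357) a little short of the stop (216,375). The crank still pulls ahead, so I'll ease on in small steps until the force fades.

```bash
H='python3 -m handwheel'
$H '[{"gripper":22,"travel":[0.0007,-0.0024,0],"twist":-0.04},{"gripper":22,"travel":[0,0,0],"twist":0},{"gripper":22,"travel":[0,0,0],"twist":0}]' >/dev/null; python3 k.py
$H '[{"gripper":22,"travel":[0.0007,-0.0024,0],"twist":-0.04},{"gripper":22,"travel":[0,0,0],"twist":0},{"gripper":22,"travel":[0,0,0],"twist":0}]' >/dev/null; python3 k.py
```

```text
t 19.42 r 63.7 bearing 73.1 turned 2.7 yaw-b 19.7 Frad,Ftan [-0.4  0.9] Fz -0.4 w 19.9 z 331.9
t 19.67 r 63.8 bearing 75.1 turned 2.73 yaw-b 20.0 Frad,Ftan [-0.3 -0.3] Fz -0.6 w 19.8 z 332.2
```

Force is now about zero at 2.73 rad, with the crank resting on mid-flat. I'll open, rise clear and check.

```bash
H='python3 -m handwheel'
$H '[{"gripper":28,"travel":[0,0,0],"twist":0},{"gripper":34,"travel":[0,0,0],"twist":0},{"gripper":40,"travel":[0,0,0],"twist":0},{"gripper":45,"travel":[0,0,0],"twist":0},{"gripper":45,"travel":[0,0,0],"twist":0}]'; python3 k.py
$H '[{"gripper":45,"travel":[0,0,-0.01],"twist":0},{"gripper":45,"travel":[0,0,-0.02],"twist":0},{"gripper":45,"travel":[0,0,-0.03],"twist":0},{"gripper":45,"travel":[0,0,-0.03],"twist":0},{"gripper":45,"travel":[0,0,-0.03],"twist":0}]'
$H '[{"gripper":45,"travel":[0,0,-0.03],"twist":0},{"gripper":45,"travel":[0,0,0],"twist":0},{"gripper":45,"travel":[0,0,0],"twist":0},{"gripper":45,"travel":[0,0,0],"twist":0},{"gripper":45,"travel":[0,0,0],"twist":0}]'|tail -2
python3 - <<'E'
from h import *
S=env.grab_frame("side")
cv2.imwrite("pics/c6.png",cv2.resize(S["frame"][215:345,300:430],(500,500),interpolation=2)[:,:,::-1])
for t in("bottle","scoop","brush","knob"):print(t,[(np.round(d["uv"],1).tolist(),round(d["confidence"],2)) for d in env.pinpoint("side",t)][:1])
E
```

```text
time_s: 20.08
ee_pos: [562.0, -97.1, 331.9]
ee_rot: [180.0, -0.0, 95.2]
force: [0.3, 0.5, -0.3]
gripper_width: 40.9
t 20.08 r 63.7 bearing 75.6 turned 2.74 yaw-b 19.6 Frad,Ftan [ 0.5 -0.2] Fz -0.3 w 40.9 z 331.9
time_s: 20.5
ee_pos: [561.7, -97.1, 454.0]
ee_rot: [180.0, 0.0, 95.2]
force: [0.1, -0.1, -0.6]
gripper_width: 41.3
force: [0.5, -0.5, -0.8]
gripper_width: 40.9
bottle [([381.5, 231.8], 0.6)]
scoop [([487.0, 346.8], 0.58)]
brush [([418.8, 401.0], 0.96)]
knob [([364.2, 264.0], 0.54)]
```

View pics/c6.png

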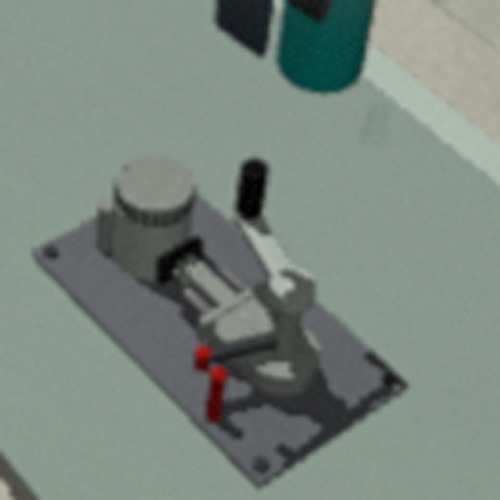

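The gripper is clear. The crank holds with the knob at (252,188), the pad is on the tin, the tin is upright at the posts, and the lug sits just short of the stop. Handing in.

Run:
```python
from h import *
S=env.grab_frame("side")
k=(252/500*130+300-.4,188/500*130+215-.4);p=atz(S,k,155);print("knob",p,np.degrees(np.arctan2(p[1]+158.8,p[0]-546.2)))
print(env.job_done())
```

```text
knob [563.94113788 -96.694509   155.        ] 74.05740867283158
the job is handed in; nothing more can be done
None
```

I set the smallest tin down in the cradle, let go, then cranked the clamp counter-clockwise about 2.7 rad and handed the job in at about 20.5 s. No verdict was reported.

- **Cranking:** the load at the knob rose to about 4 N. It faded at the crest near 2.3 rad, then the crank pulled itself ahead at up to 4.9 N on the wrist reading. It read about zero at mid-flat, where I let go.
- **Last checks:** in the final side picture the tin is upright at the posts with the pad on it, and the lug is just short of the stop. The crank stayed at about 74° with the gripper clear. That matches the 74.4° I predicted for mid-flat from the lug.
- **Bystanders:** the bottle, scoop and brush are within about 4 px of their starting pixels, which is about as much as the detections scatter.
- **Not measured:** I could not measure the pad force directly; I infer it from the cam position. The pulling-ahead force was a little above the stated 4 N.

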